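# Open the low glue pot

## Robot

A 6-joint arm with a two-finger parallel gripper is mounted at the origin on the work surface. World frame = base frame: x ahead of the robot, y to its left, z up, the work surface at z = 0. Lengths are in m, angles in rad, forces in N, time in s.
With the tool pointing down it reaches from about 0.4 to 0.825 m from the base axis. Payload 7 kg.
Tool frame: the origin (TCP) lies midway between the tips of the shut fingers; the grasp point (between the pads) lies 19 mm behind it; z points along the fingers, y is the line along which they close (so a half turn about z gives the same grasp; the last joint's range is limited). The gripper opens to 88 mm and grips with 3 to 60 N. Pads are 19 mm wide; open, the fingers measure 130 mm over their backs; the gripper's body (78 mm by 193 mm) begins 47 mm behind the grasp point.
Start: joints at [-0.952, 0.359, 0.012, 0, -1.224, -0.288], TCP at [0.219, -0.638, 0.227] pointing down, gripper open.
Joint ranges: [-3.07, 3.07], [-1.43, 2.12], [-1.02, 1.25], [-3.03, 1.67], [-3.05, -0], [-3.03, 3.03]. Speed limits (rad/s): [2.39, 2.39, 3.01, 3.14, 3.14, 3.14].

## Interface

Orientations are given as [roll, pitch, yaw] about the fixed x, y, z axes, in that order (R = Rz(yaw) Ry(pitch) Rx(roll)).
In Python, from station import telemetry, eyes, ticket, recognise, trace gives the robot as it stands. The module is installed in compiled form; this text tells all that it offers.
- The arm moves only by the tool servo_tool, never from a script. Its argument "series" is a list that holds one entry, the list of rows, each a list of 4 numbers: the shift along the tool's x, y, z in mm, then the turn about the tool's z in rad. In form: [[[x, y, z, roll], ...]]. A call has exactly 10 rows; each row shifts and turns the commanded pose from where the row before left it, along the tool's axes as they then stand; what a row does not reach is not made up. A row lasts 1/12 s, in which the tool goes at most 41.7 mm and 7.16 degrees, less where a joint would pass 70% of its speed; a pose out of reach is approached as far as the arm can. A call is refused whole if a number of a shift passes 41.7 or a number of a turn 0.125, either way. A call with a gripper value outside its range is refused whole. "claw" is the gripper's target within -1 to 1 (shut at 1, half-way at 0, fully open at -1), set as the call begins (left out, the last holds). The fingers move at their own pace and stop on an object; "grip_force" is the grip in N (left out, the last holds). Time passes only in rows, so rows that do not move let the fingers close, or fill a call up. It gives the time, the measured TCP pose, the force, the opening and the grip force at its end, in the units of the state.
- telemetry.get_state(): the state, without advancing time (a new reading comes with each control period).
- eyes.grab_frame(name): name is "side" or "top"; returns the picture (384x512x3 uint8, red, green, blue); there is no depth.
- eyes.calibration(name): a dict with "mtx" (3x3 intrinsics, pixels), "k1" (the pictures are not rectified: a ray, as slopes to the right and down, at radius r is drawn at 1 + k1 r^2 times it, then the intrinsics apply), "rvec" (rotation vector, rad) and "tvec" (3), from world to camera coordinates, as OpenCV has them. Camera axes: x right, y down, z forward; pixel columns grow to the right and rows downward; lengths in m; the calibration is good to about 2 mm. A picture is of the moment at which its call begins. calibration takes no time and is no camera call.
- ticket.job_done(): hands the job in; it is judged then, once.
Trained networks look in the newest picture that a camera, given by its name, has taken for a name from the list of things; names that differ only in an ending like _2 or _b are one class to them, and where a whole thing is asked for, a point or a joint stands for the part that bears it (a point fixed in the world has none). Each returns a list of dicts, best first, with "conf" (0 to 1); they miss things now and then, are a little off and sometimes report something else, mostly with a low value. They report only what shows in the picture. A call takes as long as a camera call. They do not tell look-alikes from the thing itself.
- recognise(camera, name): "position" ([x, y, z] in m, in world coordinates, good to about 4 mm: the middle of the surface that is visible of it).
- trace(camera, name): "mask" (384x512 bool, what is visible of it).
The state is a dict: "t": time; "q": joint angles; "qd": joint speeds; "joint_efforts": joint torques, N m; "eef_pos": TCP position; "ee_rot": TCP orientation; "force": force on the tool from outside, world axes, zero at the start; "moment": the same for the moment, N m; "width": finger opening in m; "gripper_force": force on a finger pad.
Only numpy, scipy, OpenCV 4.12 (cv2) and the standard library are available. Lean on these libraries where they do the work, as an engineer would, in place of code of your own. Each camera call takes 0.05 s, during which the arm holds its last target. There are 200 camera calls.

## Task

Open the low, wide glue pot: crank its screw cap anticlockwise (seen from above) by the upright wooden handle, two turns or a little more, until the thread lets go. Lift the cap off, set it down (do not drop it) the right way up and flat in the round wooden tray, and let go. Leave the tall, narrow pot alone.

Things in the scene. Friction and masses are not known exactly. Their poses are not given: they have to be found in the camera images.
- handle_center (a point): Centre of the upright round wooden crank handle on the low pot's cap: 26 mm in diameter, 60 mm tall, 45 mm off the cap's axis, about 180 mm above the bench as found. It spins freely on its own axis: pinch it from above and carry it round in a circle, hand not turning. Light springs let it give 8 mm in and out along the crank arm and 10 mm up and down. The arm is 42 mm below this point.
- cap_center (a point): On the axis of the low, wide pot's steel screw cap (72 mm wide, 46 mm tall, 0.25 kg), half-way up, 23 mm above its lower rim; z up, x towards the handle, whose centre is 73 mm higher. Right-hand thread, easy, 2 mm play: it rises 10 mm a turn (rise with it to 5 mm) and lets go after 2.1 turns (more does no harm); then lift 40 mm straight up to clear the neck. Pot fixed, 160 mm wide, 80 mm tall.
- tray_floor (a point): Centre of the inner floor of the round dark wooden tray, fixed on the bench: inner diameter about 195 mm, outer 210 mm, rim 12 mm above this floor, floor 6 mm above the bench.
- tall_pot: The other pot, to be left alone: tall and narrow (120 mm at the foot, body 90 mm in diameter), with the same sort of cap and crank handle, 258 mm to the top of its handle, bolted to the bench. Origin at the centre of its underside; x points towards its handle, which stands 45 mm from its axis.
There are look-alikes about, which are no part of the job. What is shaped like the part that bears handle_center but green or orange is not meant.

How it is judged:
By the outcome, as a careful person would: the job done as asked, in the order asked, and still so for the second after the job is handed in, with the robot touching nothing.
It also fails if it takes over 64 s, if anything falls off the work surface, if the arm or the gripper's body presses on something with over 40 N, if the wrist force passes 120 N, or if a joint passes its speed limit or range.

## Working session

There is one attempt and no reset: what is moved stays moved. The work goes in short steps, Python scripts to look and compute and a tool call to move; the robot and the scene stay as the last step left them, time stands still between calls to the robot, and variables do not carry over. Pictures are saved under pics/ and viewed, at most 10 in all, crops included, and the job is handed in when it is done.

Besides the shell and the picture viewer there is one more tool, called after "Call:" by a JSON object that holds its "name" and its "arguments", one argument or row to a line. servo_tool: Moves the arm, as the interface text tells. Its arguments: {"type":"object","properties":{"series":{"type":"array"},"claw":{"type":"number"},"grip_force":{"type":"number"}},"required":["series"]}

```bash
mkdir -p pics; cat > h.py <<'E'
import numpy as np, cv2
from station import telemetry, eyes, ticket, recognise, trace
def cal(n):
    c=eyes.calibration(n); R=cv2.Rodrigues(np.array(c["rvec"],float))[0]
    return np.array(c["mtx"],float),c["k1"],R,np.array(c["tvec"],float).ravel()
def ray(n,u,v):
    K,k1,R,t=cal(n); p=cv2.undistortPoints(np.array([[[u,v]]],float),K,np.array([k1,0,0,0.]))[0,0]
    return -R.T@t, R.T@np.array([p[0],p[1],1])
def atz(n,u,v,z):
    c,d=ray(n,u,v); return c+d*(z-c[2])/d[2]
def proj(n,P):
    K,k1,R,t=cal(n); return cv2.projectPoints(np.array([P],float),cv2.Rodrigues(R)[0],t,K,np.array([k1,0,0,0.]))[0][0,0]
def save(n,f): 
    im=eyes.grab_frame(n); cv2.imwrite("pics/"+f,im[:,:,::-1]); return im
E
python3 - <<'E'
from h import *
a=save("top","top0.png");b=save("side","side0.png")
cv2.imwrite("pics/both.png",cv2.resize(np.hstack([a,b])[:,:,::-1],(800,300)))
s=telemetry.get_state(); print(s["t"],s["eef_pos"],s["ee_rot"],s["width"])
for n in("top","side"):
    for o in("handle_center","cap_center","tray_floor","tall_pot"):
        for r in recognise(n,o)[:4]: print(n,o,np.round(r["position"],3),round(r["conf"],2),proj(n,r["position"]).round())
E
```

```text
0.1 [ 0.21905339 -0.63799669  0.22571675] [ 3.14008797e+00 -1.47202318e-04 -2.81090393e+00] 0.08776115120964928
top handle_center [ 0.703 -0.383  0.121] 0.69 [377. 137.]
top handle_center [ 0.479 -0.456  0.121] 0.59 [410. 220.]
top cap_center [ 0.496 -0.43   0.048] 0.83 [390. 216.]
top cap_center [ 0.695 -0.351  0.047] 0.75 [358. 148.]
top cap_center [ 0.519 -0.256  0.126] 0.61 [334. 207.]
top tray_floor [ 0.558 -0.004  0.006] 0.89 [239. 200.]
top tall_pot [0.558 0.23  0.141] 0.64 [145. 196.]
side handle_center [ 0.474 -0.461  0.105] 0.69 [365. 161.]
side handle_center [ 0.525 -0.211  0.186] 0.58 [316. 159.]
side cap_center [ 0.696 -0.34   0.046] 0.86 [294. 167.]
side cap_center [ 0.522 -0.232  0.129] 0.78 [319. 173.]
side cap_center [ 0.484 -0.42   0.042] 0.71 [355. 179.]
side tray_floor [ 0.553 -0.004  0.004] 0.86 [264. 233.]
side tall_pot [0.545 0.275 0.115] 0.71 [191. 252.]
```

View pics/top0.png

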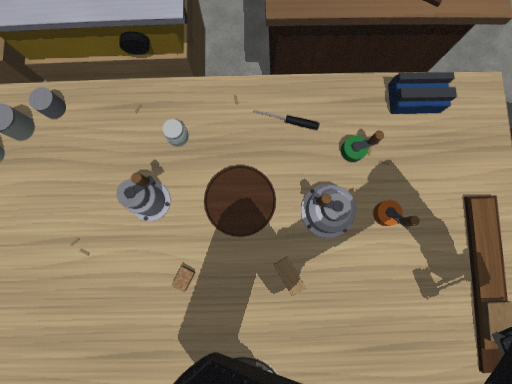

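View pics/side0.png

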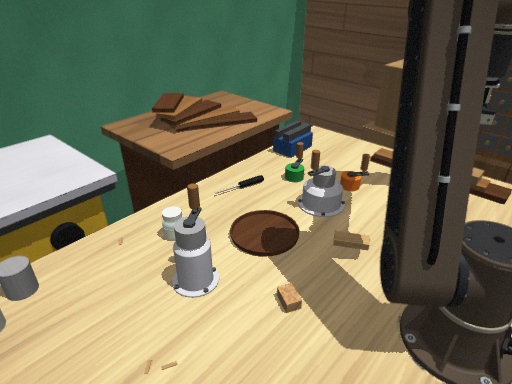

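Candidates for the handle are brown on the steel cap at top (326,200) / side (316,159), green at top (377,137) and orange at top (411,220). The one at (326,200) fits, because its cap is steel and sits on the low wide pot. The tall pot at (145,195) is the one to leave alone. I'll confirm with an enlarged crop.

```bash
python3 - <<'E'
from h import *
a=eyes.grab_frame("top");b=eyes.grab_frame("side")
A=cv2.resize(a[170:250,285:375],None,fx=4.4,fy=4.4,interpolation=2);B=cv2.resize(b[140:220,280:370],None,fx=4.4,fy=4.4,interpolation=2)
cv2.imwrite("pics/crop1.png",np.hstack([A,B])[:,:,::-1])
for n in("top","side"):
    for o in("handle_center","cap_center"):
        for r in trace(n,o)[:5]:
            ys,xs=np.nonzero(r["mask"]); print(n,o,round(r["conf"],2),xs.mean().round(1),ys.mean().round(1),xs.min(),xs.max(),ys.min(),ys.max(),len(xs))
    print(-cal(n)[2].T@cal(n)[3])
E
```

```text
top handle_center 0.72 410.8 220.4 403 418 216 225 127
top handle_center 0.55 375.5 137.6 369 382 132 144 103
top cap_center 0.93 392.2 214.5 373 418 200 227 784
top cap_center 0.85 359.2 146.0 341 383 131 161 714
top cap_center 0.64 333.6 205.5 313 351 193 219 753
[ 0.43412467 -0.04662668  1.08623878]
side handle_center 0.56 315.0 159.3 311 319 150 169 154
side handle_center 0.53 364.7 161.5 360 369 154 170 129
side cap_center 0.95 295.6 165.9 285 303 142 180 441
side cap_center 0.73 321.1 171.9 310 334 150 187 581
side cap_center 0.59 354.7 175.4 340 369 154 190 529
[-0.02357491  0.68209484  0.70175336]
```

View pics/crop1.png

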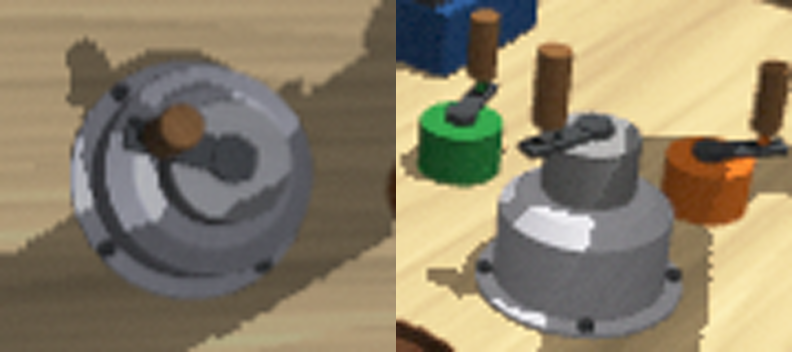

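The crop shows the brown handle on the steel cap of the low wide pot: handle top near (326.6,198.9), cap hub near (338.4,205.7), flange centre near (328,211). Next I compute the positions.

```bash
python3 - <<'E'
from h import *
print("handle top",atz("top",326.4,198.7,.21),"hub",atz("top",338.2,205.5,.140),"flange",atz("top",328.2,210.7,.006))
# side: handle center px by triangulation with top
def tri(p,q):
    c1,d1=ray("top",*p);c2,d2=ray("side",*q)
    s=np.linalg.lstsq(np.c_[d1,-d2],c2-c1,rcond=None)[0]; return c1+s[0]*d1,c2+s[1]*d2
print(tri((326.4,198.7),(280+158/4.4-.4,140+50/4.4-.4)))
print(tri((338.2,205.5),(280+200/4.4-.4,140+126/4.4-.4)))
c,d=ray("side",315,159.3);print("side handle@.18",atz("side",315,159.3,.18))
for i in range(3):
  a=eyes.grab_frame("top")
  for r in trace("top","tray_floor")[:1]:
    ys,xs=np.nonzero(r["mask"]); p=((xs.min()+xs.max())/2,(ys.min()+ys.max())/2);print("tray",p,atz("top",*p,.012),len(xs))
    m=r["mask"].astype(np.uint8);e=cv2.fitEllipse(max(cv2.findContours(m,0,1)[0],key=len));print(e,atz("top",*e[0],.012))
E
```

```text
handle top [ 0.53129855 -0.21993807  0.21      ] hub [ 0.52069388 -0.2631909   0.14      ] flange [ 0.51858601 -0.26366354  0.006     ]
(array([ 0.53148919, -0.22027809,  0.20828092]), array([ 0.53309498, -0.21927529,  0.20826066]))
(array([ 0.5211721 , -0.26438722,  0.13477289]), array([ 0.51962473, -0.26531703,  0.13484413]))
side handle@.18 [ 0.53217712 -0.21936168  0.18      ]
tray (np.float64(239.5), np.float64(200.0)) [ 0.55652071 -0.00614293  0.012     ] 4017
((239.55775451660156, 200.1424102783203), (70.27239990234375, 71.05633544921875), 92.43496704101562) [ 0.55610026 -0.00630132  0.012     ]
tray (np.float64(240.0), np.float64(200.0)) [ 0.55648058 -0.00759389  0.012     ] 4133
((239.71755981445312, 200.1675567626953), (71.33443450927734, 71.9671859741211), 92.64213562011719) [ 0.55601401 -0.00676341  0.012     ]
tray (np.float64(240.0), np.float64(200.5)) [ 0.55502086 -0.00756134  0.012     ] 4026
((239.5844268798828, 200.3023223876953), (70.37030792236328, 71.11271667480469), 105.46185302734375) [ 0.55563125 -0.00636838  0.012     ]
```

Handle at about (0.5315,-0.220), cap axis at about (0.5205,-0.264), so the arm points at about 76°. Tray centre is about (0.556,-0.0065). First I turn the tool to yaw π, which makes tool x = −X, y = +Y and z = down, then travel above the handle.

Call:
{"name": "servo_tool", "arguments": {
  "series": [
    [[0, 0, -14, 0.11], [0, 0, -14, 0.11], [0, 0, -14, 0.11], [-18.4, 24.6, 0, 0], [-18.4, 24.6, 0, 0], [-18.4, 24.6, 0, 0], [-18.4, 24.6, 0, 0], [-18.4, 24.6, 0, 0], [-18.4, 24.6, 0, 0], [-18.4, 24.6, 0, 0]]
  ],
  "claw": -1
}}

```text
t: 1.93
eef_pos: [0.3485, -0.4649, 0.2688]
ee_rot: [-3.141, 0.0, -3.141]
force: [0.6, -0.2, 0.1]
width: 0.088
gripper_force: 0.0
```

Call:
{"name": "servo_tool", "arguments": {
  "series": [
    [[-18.4, 24.6, 0, 0], [-18.4, 24.6, 0, 0], [-18.4, 24.6, 0, 0], [-18.4, 24.6, 0, 0], [-18.4, 24.6, 0, 0], [-18.4, 24.6, 0, 0], [-18.4, 24.6, 0, 0], [-18.4, 24.6, 0, 0], [-18.4, 24.6, 0, 0], [0, 0, 0, 0]]
  ]
}}

```text
t: 2.77
eef_pos: [0.5159, -0.2413, 0.2685]
ee_rot: [3.141, 0.001, -3.138]
force: [-0.5, -0.1, -0.0]
width: 0.088
gripper_force: 0.0
```

Call:
{"name": "servo_tool", "arguments": {
  "series": [
    [[-7.8, 10.6, 0, 0], [-7.8, 10.7, 0, 0], [0, 0, 16, 0], [0, 0, 16, 0], [0, 0, 16, 0], [0, 0, 16, 0], [0, 0, 16, 0], [0, 0, 16, 0], [0, 0, 4, 0], [0, 0, 0, 0]]
  ]
}}

```text
t: 3.6
eef_pos: [0.5282, -0.2232, 0.1675]
ee_rot: [3.141, -0.002, -3.141]
force: [-0.5, -0.7, -0.5]
width: 0.0877
gripper_force: 0.0
```

```bash
python3 - <<'E'
from h import *
s=telemetry.get_state();print(s["t"],s["eef_pos"],s["force"])
b=eyes.grab_frame("side");a=eyes.grab_frame("top")
f=lambda i,x,y:cv2.resize(i[y:y+90,x:x+90],None,fx=4.4,fy=4.4,interpolation=2)
cv2.imwrite("pics/g1.png",np.hstack([f(a,285,165),f(b,280,125)])[:,:,::-1])
E
```

```text
3.6 [ 0.52821071 -0.22320075  0.16747917] [-0.51866042 -0.72956793 -0.4993865 ]
```

View pics/g1.png

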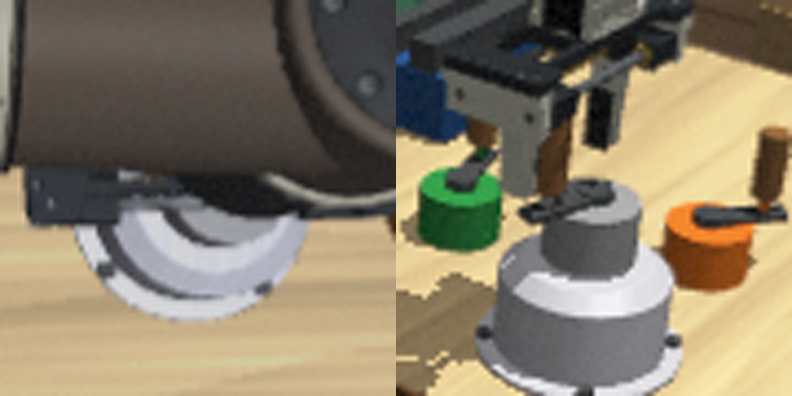

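The handle stands between the open fingers in the side crop at about (155,150), clear of the cap. I'll make a small correction and close.

Call:
{"name": "servo_tool", "arguments": {
  "series": [
    [[-3.2, 3.2, 0, 0], [0, 0, 0, 0], [0, 0, 0, 0], [0, 0, 0, 0], [0, 0, 0, 0], [0, 0, 0, 0], [0, 0, 0, 0], [0, 0, 0, 0], [0, 0, 0, 0], [0, 0, 0, 0]]
  ],
  "claw": 1,
  "grip_force": 45
}}

```text
t: 4.53
eef_pos: [0.5321, -0.2201, 0.1686]
ee_rot: [-3.142, 0.0, -3.141]
force: [-0.2, -0.2, 0.0]
width: 0.0265
gripper_force: 0.1
```

```bash
python3 - <<'E'
import numpy as np
R=45.2
def seg(a0,a1,n,rise):
    a=np.radians(np.linspace(a0,a1,n+1)); dx=np.diff(R*np.cos(a));dy=np.diff(R*np.sin(a))
    print(a0,a1,[[round(-x,1),round(y,1),round(-rise/n,2),0] for x,y in zip(dx,dy)], round(-dx.sum(),1),round(dy.sum(),1))
seg(76,180,10,2.9); seg(76,144,8,1.9); seg(144,180,10,1)
for s in (180,270,0,90): seg(s,s+90,10,2.5)
E
```

```text
76 180 [[np.float64(8.1), np.float64(1.3), -0.29, 0], [np.float64(8.2), np.float64(-0.2), -0.29, 0], [np.float64(8.0), np.float64(-1.7), -0.29, 0], [np.float64(7.6), np.float64(-3.1), -0.29, 0], [np.float64(6.9), np.float64(-4.4), -0.29, 0], [np.float64(6.0), np.float64(-5.6), -0.29, 0], [np.float64(4.9), np.float64(-6.6), -0.29, 0], [np.float64(3.6), np.float64(-7.4), -0.29, 0], [np.float64(2.2), np.float64(-7.9), -0.29, 0], [np.float64(0.7), np.float64(-8.2), -0.29, 0]] 56.1 -43.9
76 144 [[np.float64(6.6), np.float64(1.1), -0.24, 0], [np.float64(6.7), np.float64(0.1), -0.24, 0], [np.float64(6.6), np.float64(-0.8), -0.24, 0], [np.float64(6.4), np.float64(-1.8), -0.24, 0], [np.float64(6.1), np.float64(-2.8), -0.24, 0], [np.float64(5.6), np.float64(-3.6), -0.24, 0], [np.float64(5.0), np.float64(-4.4), -0.24, 0], [np.float64(4.3), np.float64(-5.1), -0.24, 0]] 47.5 -17.3
144 180 [[np.float64(1.6), np.float64(-2.3), -0.1, 0], [np.float64(1.4), np.float64(-2.4), -0.1, 0], [np.float64(1.3), np.float64(-2.5), -0.1, 0], [np.float64(1.1), np.float64(-2.6), -0.1, 0], [np.float64(1.0), np.float
[... 1515 characters left out ...]
(4.6), -0.25, 0], [np.float64(6.0), np.float64(3.7), -0.25, 0], [np.float64(6.6), np.float64(2.7), -0.25, 0], [np.float64(6.9), np.float64(1.7), -0.25, 0], [np.float64(7.1), np.float64(0.6), -0.25, 0]] 45.2 45.2
90 180 [[np.float64(7.1), np.float64(-0.6), -0.25, 0], [np.float64(6.9), np.float64(-1.7), -0.25, 0], [np.float64(6.6), np.float64(-2.7), -0.25, 0], [np.float64(6.0), np.float64(-3.7), -0.25, 0], [np.float64(5.4), np.float64(-4.6), -0.25, 0], [np.float64(4.6), np.float64(-5.4), -0.25, 0], [np.float64(3.7), np.float64(-6.0), -0.25, 0], [np.float64(2.7), np.float64(-6.6), -0.25, 0], [np.float64(1.7), np.float64(-6.9), -0.25, 0], [np.float64(0.6), np.float64(-7.1), -0.25, 0]] 45.2 -45.2
```

Call:
{"name": "servo_tool", "arguments": {
  "series": [
    [[0, 0, 0, 0], [0, 0, 0, 0], [6.6, 1.1, -0.24, 0], [6.7, 0.1, -0.24, 0], [6.6, -0.8, -0.24, 0], [6.4, -1.8, -0.24, 0], [6.1, -2.8, -0.24, 0], [5.6, -3.6, -0.24, 0], [5.0, -4.4, -0.24, 0], [4.3, -5.1, -0.24, 0]]
  ]
}}

```text
t: 5.37
eef_pos: [0.4843, -0.2377, 0.1707]
ee_rot: [3.141, 0.001, -3.141]
force: [1.1, 1.0, -0.1]
width: 0.0252
gripper_force: 45.0
```

Call:
{"name": "servo_tool", "arguments": {
  "series": [
    [[3.7, -6.0, -0.25, 0], [2.7, -6.6, -0.25, 0], [1.7, -6.9, -0.25, 0], [0.6, -7.1, -0.25, 0], [-0.6, -7.1, -0.25, 0], [-1.7, -6.9, -0.25, 0], [-2.7, -6.6, -0.25, 0], [-3.7, -6.0, -0.25, 0], [-4.6, -5.4, -0.25, 0], [-5.4, -4.6, -0.25, 0]]
  ]
}}

```text
t: 6.2
eef_pos: [0.4951, -0.3013, 0.1728]
ee_rot: [3.142, -0.001, -3.141]
force: [-1.3, 2.2, -0.5]
width: 0.0254
gripper_force: 45.0
```

Call:
{"name": "servo_tool", "arguments": {
  "series": [
    [[-6.0, -3.7, -0.25, 0], [-6.6, -2.7, -0.25, 0], [-6.9, -1.7, -0.25, 0], [-7.1, -0.6, -0.25, 0], [-7.1, 0.6, -0.25, 0], [-6.9, 1.7, -0.25, 0], [-6.6, 2.7, -0.25, 0], [-6.0, 3.7, -0.25, 0], [-5.4, 4.6, -0.25, 0], [-4.6, 5.4, -0.25, 0]]
  ]
}}

```text
t: 7.03
eef_pos: [0.5587, -0.2901, 0.1755]
ee_rot: [-3.141, 0.0, -3.141]
force: [-0.2, -1.1, 0.0]
width: 0.0256
gripper_force: 45.0
```

```bash
python3 - <<'E'
from h import *
b=eyes.grab_frame("side")
cv2.imwrite("pics/g2.png",cv2.resize(b[125:215,270:390],None,fx=4,fy=4,interpolation=2)[:,:,::-1])
E
```

```text
(no output)
```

View pics/g2.png

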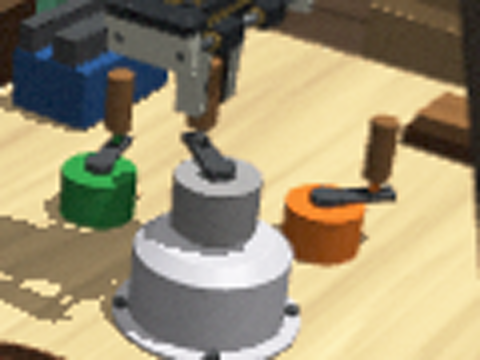

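The crop shows the crank arm at (205,155) following the pinched handle, so the cap is turning. I'll carry on cranking from 324°.

Call:
{"name": "servo_tool", "arguments": {
  "series": [
    [[-3.7, 6.0, -0.25, 0], [-2.7, 6.6, -0.25, 0], [-1.7, 6.9, -0.25, 0], [-0.6, 7.1, -0.25, 0], [0.6, 7.1, -0.25, 0], [1.7, 6.9, -0.25, 0], [2.7, 6.6, -0.25, 0], [3.7, 6.0, -0.25, 0], [4.6, 5.4, -0.25, 0], [5.4, 4.6, -0.25, 0]]
  ]
}}

```text
t: 7.92
eef_pos: [0.5477, -0.2267, 0.1782]
ee_rot: [-3.142, 0.001, -3.141]
force: [0.9, -1.3, 0.3]
width: 0.0254
gripper_force: 45.0
```

Call:
{"name": "servo_tool", "arguments": {
  "series": [
    [[6.0, 3.7, -0.25, 0], [6.6, 2.7, -0.25, 0], [6.9, 1.7, -0.25, 0], [7.1, 0.6, -0.25, 0], [7.1, -0.6, -0.25, 0], [6.9, -1.7, -0.25, 0], [6.6, -2.7, -0.25, 0], [6.0, -3.7, -0.25, 0], [5.4, -4.6, -0.25, 0], [4.6, -5.4, -0.25, 0]]
  ]
}}

```text
t: 8.75
eef_pos: [0.4841, -0.2378, 0.1805]
ee_rot: [3.141, -0.0, -3.141]
force: [1.0, 0.6, 0.3]
width: 0.0257
gripper_force: 45.0
```

Call:
{"name": "servo_tool", "arguments": {
  "series": [
    [[3.7, -6.0, -0.25, 0], [2.7, -6.6, -0.25, 0], [1.7, -6.9, -0.25, 0], [0.6, -7.1, -0.25, 0], [-0.6, -7.1, -0.25, 0], [-1.7, -6.9, -0.25, 0], [-2.7, -6.6, -0.25, 0], [-3.7, -6.0, -0.25, 0], [-4.6, -5.4, -0.25, 0], [-5.4, -4.6, -0.25, 0]]
  ]
}}

```text
t: 9.58
eef_pos: [0.4951, -0.3013, 0.1828]
ee_rot: [3.142, -0.001, -3.141]
force: [-0.8, 0.1, 0.6]
width: 0.0257
gripper_force: 45.0
```

Call:
{"name": "servo_tool", "arguments": {
  "series": [
    [[-6.0, -3.7, -0.25, 0], [-6.6, -2.7, -0.25, 0], [-6.9, -1.7, -0.25, 0], [-7.1, -0.6, -0.25, 0], [-7.1, 0.6, -0.25, 0], [-6.9, 1.7, -0.25, 0], [-6.6, 2.7, -0.25, 0], [-6.0, 3.7, -0.25, 0], [-5.4, 4.6, -0.25, 0], [-4.6, 5.4, -0.25, 0]]
  ]
}}

```text
t: 10.42
eef_pos: [0.5587, -0.2901, 0.1855]
ee_rot: [-3.141, 0.0, -3.141]
force: [-2.0, -0.0, 0.2]
width: 0.0251
gripper_force: 45.0
```

Call:
{"name": "servo_tool", "arguments": {
  "series": [
    [[-3.7, 6.0, -0.25, 0], [-2.7, 6.6, -0.25, 0], [-1.7, 6.9, -0.25, 0], [-0.6, 7.1, -0.25, 0], [0.6, 7.1, -0.25, 0], [1.7, 6.9, -0.25, 0], [2.7, 6.6, -0.25, 0], [3.7, 6.0, -0.25, 0], [4.6, 5.4, -0.25, 0], [5.4, 4.6, -0.25, 0]]
  ]
}}

```text
t: 11.25
eef_pos: [0.5477, -0.2267, 0.1882]
ee_rot: [-3.142, 0.001, -3.141]
force: [1.0, -1.1, 0.5]
width: 0.0254
gripper_force: 45.0
```

Call:
{"name": "servo_tool", "arguments": {
  "series": [
    [[6.0, 3.7, -0.25, 0], [6.6, 2.7, -0.25, 0], [6.9, 1.7, -0.25, 0], [7.1, 0.6, -0.25, 0], [7.1, -0.6, -0.25, 0], [6.9, -1.7, -0.25, 0], [6.6, -2.7, -0.25, 0], [6.0, -3.7, -0.25, 0], [5.4, -4.6, -0.25, 0], [4.6, -5.4, -0.25, 0]]
  ]
}}

```text
t: 12.08
eef_pos: [0.4841, -0.2378, 0.1905]
ee_rot: [3.141, -0.0, -3.141]
force: [1.7, 0.9, -0.5]
width: 0.0253
gripper_force: 45.0
```

Call:
{"name": "servo_tool", "arguments": {
  "series": [
    [[3.7, -6.0, 0, 0], [2.7, -6.6, 0, 0], [1.7, -6.9, 0, 0], [0.6, -7.1, 0, 0], [-0.6, -7.1, 0, 0], [-1.7, -6.9, 0, 0], [-2.7, -6.6, 0, 0], [-3.7, -6.0, 0, 0], [-4.6, -5.4, 0, 0], [-5.4, -4.6, 0, 0]]
  ]
}}

```text
t: 12.92
eef_pos: [0.4951, -0.3013, 0.1903]
ee_rot: [3.142, -0.001, -3.141]
force: [-0.9, 0.5, 0.3]
width: 0.0251
gripper_force: 45.0
```

Call:
{"name": "servo_tool", "arguments": {
  "series": [
    [[-6.0, -3.7, 0, 0], [-6.6, -2.7, 0, 0], [-6.9, -1.7, 0, 0], [-7.1, -0.6, 0, 0], [0, 0, 0, 0], [0, 0, -1, 0], [0, 0, -2, 0], [0, 0, -2, 0], [0, 0, -2, 0], [0, 0, 0, 0]]
  ],
  "grip_force": 60
}}

```text
t: 13.75
eef_pos: [0.5215, -0.3092, 0.1982]
ee_rot: [-3.141, 0.001, -3.141]
force: [0.1, 0.0, -0.0]
width: 0.0253
gripper_force: 60.0
```

Call:
{"name": "servo_tool", "arguments": {
  "series": [
    [[0, 0, -2, 0], [0, 0, -4, 0], [0, 0, -4, 0], [0, 0, -5, 0], [0, 0, -5, 0], [0, 0, -5, 0], [0, 0, -5, 0], [0, 0, -5, 0], [0, 0, -5, 0], [0, 0, 0, 0]]
  ]
}}

```text
t: 14.58
eef_pos: [0.5219, -0.3095, 0.2389]
ee_rot: [-3.141, 0.002, -3.141]
force: [0.1, -0.5, -2.5]
width: 0.0253
gripper_force: 60.0
```

```bash
python3 - <<'E'
from h import *
s=telemetry.get_state();print(s["eef_pos"],s["force"],s["moment"])
b=eyes.grab_frame("side")
cv2.imwrite("pics/g3.png",cv2.resize(b[95:215,270:390],None,fx=4,fy=4,interpolation=2)[:,:,::-1])
E
```

```text
[ 0.52194751 -0.30951674  0.23889758] [ 0.12392527 -0.45222181 -2.47678933] [-0.12637498 -0.0662383   0.01271452]
```

View pics/g3.png

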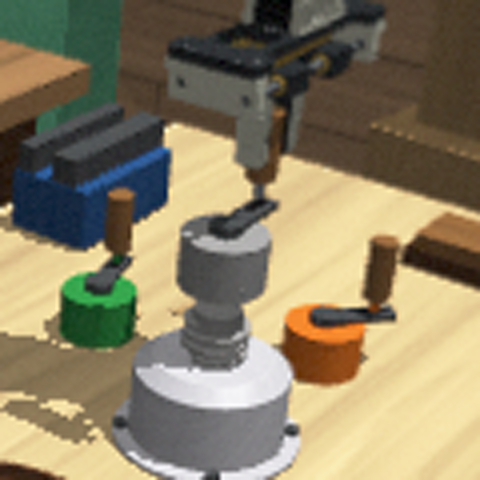

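The cap hangs free and level, with −2.5 N (its own weight) at the wrist. The bare neck shows at (215,330), with the cap above it at (225,260). I'll lift further and carry it to the tray with TCP target (0.5565,−0.052).

Call:
{"name": "servo_tool", "arguments": {
  "series": [
    [[0, 0, -3, 0], [0, 0, -5, 0], [0, 0, -6, 0], [0, 0, -6, 0], [0, 0, -6, 0], [0, 0, -5, 0], [0, 0, -3, 0], [-0.5, 3, 0, 0], [-1, 6, 0, 0], [-1, 8.5, 0, 0]]
  ]
}}

```text
t: 15.47
eef_pos: [0.5237, -0.2914, 0.271]
ee_rot: [3.141, -0.001, -3.142]
force: [0.2, 0.5, -2.9]
width: 0.0249
gripper_force: 60.0
```

Call:
{"name": "servo_tool", "arguments": {
  "series": [
    [[-1.5, 10, 0, 0], [-1.5, 11, 0, 0], [-1.5, 11, 0, 0], [-1.5, 11, 0, 0], [-1.5, 11, 0, 0], [-1.5, 11, 0, 0], [-1.5, 11, 0, 0], [-1.5, 11, 0, 0], [-1.5, 11, 0, 0], [-1.5, 11, 0, 0]]
  ]
}}

```text
t: 16.3
eef_pos: [0.539, -0.1816, 0.2715]
ee_rot: [3.142, 0.0, -3.141]
force: [-0.9, 0.2, -2.5]
width: 0.0254
gripper_force: 60.0
```

Call:
{"name": "servo_tool", "arguments": {
  "series": [
    [[-1.5, 11, 0, 0], [-1.5, 11, 0, 0], [-1.5, 11, 0, 0], [-1.5, 11, 0, 0], [-1.5, 11, 0, 0], [-1.5, 11, 0, 0], [-1.5, 11, 0, 0], [-1.5, 10, 0, 0], [-1, 9, 0, 0], [-1, 8, 0, 0]]
  ]
}}

```text
t: 17.13
eef_pos: [0.5529, -0.0777, 0.2715]
ee_rot: [3.142, -0.0, -3.141]
force: [0.3, -0.4, -1.6]
width: 0.0251
gripper_force: 60.0
```

Call:
{"name": "servo_tool", "arguments": {
  "series": [
    [[-1, 7, 0, 0], [-1, 6, 0, 0], [0, 5, 0, 0], [0, 4, 0, 0], [0, 2, 0, 0], [0, 0, 0, 0], [0, 0, 0, 0], [0, 0, 0, 0], [0, 0, 0, 0], [0, 0, 0, 0]]
  ]
}}

```text
t: 17.97
eef_pos: [0.5547, -0.055, 0.2715]
ee_rot: [-3.142, -0.0, -3.141]
force: [-0.5, 0.4, -3.0]
width: 0.0253
gripper_force: 60.0
```

```bash
python3 - <<'E'
from h import *
s=telemetry.get_state();print(s["t"],s["eef_pos"],s["force"],s["moment"])
b=eyes.grab_frame("side");a=eyes.grab_frame("top")
for n in("top","side"):
  for r in recognise(n,"cap_center"): print(n,np.round(r["position"],3),round(r["conf"],2),proj(n,r["position"]).round())
f=lambda i,x,y:cv2.resize(i[y:y+140,x:x+140],None,fx=2.8,fy=2.8,interpolation=2)
cv2.imwrite("pics/g4.png",np.hstack([f(a,190,130),f(b,200,120)])[:,:,::-1])
E
```

```text
17.9667 [ 0.55471465 -0.05496401  0.27148533] [-0.5393558   0.41681456 -3.03345118] [-0.10238046 -0.06320775  0.01195678]
top [ 0.499 -0.429  0.046] 0.97 [390. 215.]
top [ 0.693 -0.352  0.049] 0.71 [358. 148.]
top [ 0.522 -0.006  0.218] 0.55 [236. 205.]
side [ 0.545 -0.003  0.222] 0.92 [267. 171.]
side [ 0.487 -0.422  0.041] 0.92 [354. 179.]
side [ 0.697 -0.34   0.048] 0.82 [293. 167.]
```

View pics/g4.png

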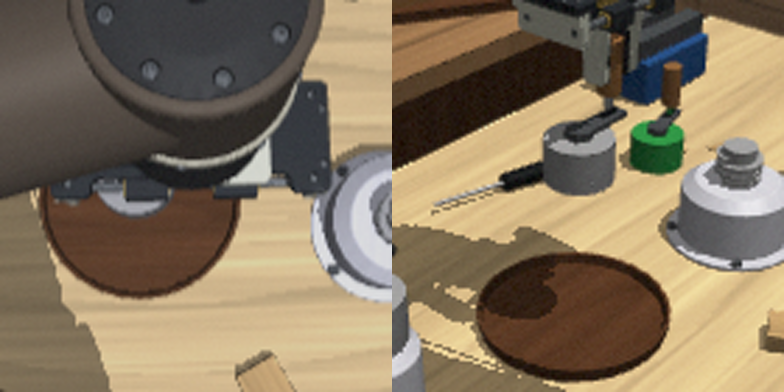

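The cap hangs level over the tray: cap at (580,160) and tray at (575,315) in the side view. I'll lower it, and slow down near the floor.

Call:
{"name": "servo_tool", "arguments": {
  "series": [
    [[-0.5, 1, 5, 0], [-0.5, 1, 10, 0], [-0.5, 1, 16, 0], [0, 0, 20, 0], [0, 0, 20, 0], [0, 0, 20, 0], [0, 0, 18, 0], [0, 0, 14, 0], [0, 0, 10, 0], [0, 0, 6, 0]]
  ]
}}

```text
t: 19.0
eef_pos: [0.5554, -0.0518, 0.1305]
ee_rot: [-3.141, -0.002, -3.141]
force: [-0.5, -0.4, -1.6]
width: 0.0252
gripper_force: 60.0
```

Call:
{"name": "servo_tool", "arguments": {
  "series": [
    [[0, 0, 4, 0], [0, 0, 3, 0], [0, 0, 3, 0], [0, 0, 3, 0], [0, 0, 3, 0], [0, 0, 3, 0], [0, 0, 2, 0], [0, 0, 0, 0], [0, 0, 0, 0], [0, 0, 0, 0]]
  ]
}}

```text
t: 19.83
eef_pos: [0.5563, -0.0517, 0.1116]
ee_rot: [-3.142, 0.0, -3.141]
force: [-0.5, 0.9, -2.4]
width: 0.0252
gripper_force: 60.0
```

Call:
{"name": "servo_tool", "arguments": {
  "series": [
    [[0, 0, 2, 0], [0, 0, 2, 0], [0, 0, 2, 0], [0, 0, 2, 0], [0, 0, 2, 0], [0, 0, 1, 0], [0, 0, 1, 0], [0, 0, 0, 0], [0, 0, 0, 0], [0, 0, 0, 0]]
  ]
}}

```text
t: 20.67
eef_pos: [0.5563, -0.0517, 0.0996]
ee_rot: [3.142, 0.0, -3.141]
force: [-0.2, -0.6, -1.1]
width: 0.0252
gripper_force: 60.0
```

Call:
{"name": "servo_tool", "arguments": {
  "series": [
    [[0, 0, 1, 0], [0, 0, 1, 0], [0, 0, 1, 0], [0, 0, 1, 0], [0, 0, 1, 0], [0, 0, 0, 0], [0, 0, 0, 0], [0, 0, 0, 0], [0, 0, 0, 0], [0, 0, 0, 0]]
  ]
}}

```text
t: 21.5
eef_pos: [0.5563, -0.0517, 0.0945]
ee_rot: [3.142, 0.0, -3.141]
force: [-0.1, -0.2, -1.5]
width: 0.0252
gripper_force: 60.0
```

```bash
python3 - <<'E'
from h import *
s=telemetry.get_state();print(s["t"],s["eef_pos"],s["force"],s["moment"])
b=eyes.grab_frame("side")
for r in recognise("side","cap_center"): print(np.round(r["position"],3),round(r["conf"],2))
cv2.imwrite("pics/g5.png",cv2.resize(b[150:270,210:330],None,fx=4.5,fy=4.5,interpolation=2)[:,:,::-1])
E
```

```text
21.5 [ 0.55631869 -0.05170972  0.09453861] [-0.10560722 -0.20993396 -1.45355513] [-0.13902312 -0.21970826 -0.02872866]
[ 0.485 -0.42   0.043] 0.71
[ 0.548 -0.001  0.052] 0.67
[ 0.698 -0.379  0.083] 0.58
```

View pics/g5.png

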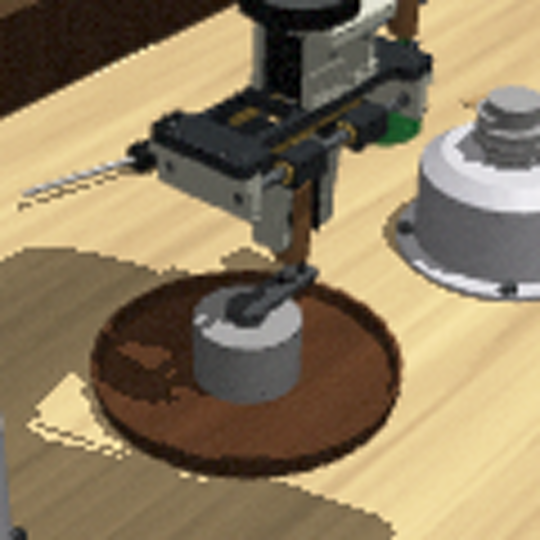

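The cap is level in the tray, with its base at (247,395), at or near the floor. I'll keep lowering until the floor carries it.

Call:
{"name": "servo_tool", "arguments": {
  "series": [
    [[0, 0, 1, 0], [0, 0, 1, 0], [0, 0, 1, 0], [0, 0, 1, 0], [0, 0, 0, 0], [0, 0, 0, 0], [0, 0, 0, 0], [0, 0, 0, 0], [0, 0, 0, 0], [0, 0, 0, 0]]
  ]
}}

```text
t: 22.43
eef_pos: [0.5563, -0.0517, 0.0905]
ee_rot: [3.142, 0.0, -3.141]
force: [0.9, -0.1, 0.1]
width: 0.0252
gripper_force: 60.0
```

```bash
python3 - <<'E'
from h import *
F=[]
for i in range(6):
    eyes.grab_frame("side"); s=telemetry.get_state();F.append(s["force"])
print(s["t"],s["eef_pos"],np.mean(F,0),np.std(F,0))
E
```

```text
22.7333 [ 0.55628253 -0.05169411  0.09050004] [ 0.40213125 -0.23617075  0.05735211] [0.55508957 0.42395079 0.34795698]
```

The force is about 0 at the height I predicted, so the floor carries the cap and the springs are neutral. I'll release and retreat straight up.

Call:
{"name": "servo_tool", "arguments": {
  "series": [
    [[0, 0, 0, 0], [0, 0, 0, 0], [0, 0, 0, 0], [0, 0, 0, 0], [0, 0, 0, 0], [0, 0, 0, 0], [0, 0, 0, 0], [0, 0, 0, 0], [0, 0, 0, 0], [0, 0, 0, 0]]
  ],
  "claw": -0.2
}}

```text
t: 23.57
eef_pos: [0.5563, -0.0517, 0.0905]
ee_rot: [3.142, 0.0, -3.141]
force: [-0.3, 0.9, 0.3]
width: 0.0525
gripper_force: 0.0
```

Call:
{"name": "servo_tool", "arguments": {
  "series": [
    [[0, 0, 0, 0], [0, 0, 0, 0], [0, 0, 0, 0], [0, 0, -5, 0], [0, 0, -10, 0], [0, 0, -15, 0], [0, 0, -20, 0], [0, 0, -20, 0], [0, 0, -20, 0], [0, 0, -20, 0]]
  ]
}}

```text
t: 24.4
eef_pos: [0.5563, -0.0518, 0.2026]
ee_rot: [3.142, 0.001, -3.141]
force: [0.6, -1.2, 0.5]
width: 0.0528
gripper_force: 0.0
```

Call:
{"name": "servo_tool", "arguments": {
  "series": [
    [[0, -15, -10, 0], [15, -25, 0, 0], [20, -25, 0, 0], [20, -25, 0, 0], [20, -25, 0, 0], [20, -20, 0, 0], [10, -10, 0, 0], [0, 0, 0, 0], [0, 0, 0, 0], [0, 0, 0, 0]]
  ]
}}

```text
t: 25.23
eef_pos: [0.4521, -0.1966, 0.2111]
ee_rot: [-3.141, 0.001, -3.141]
force: [0.3, -0.5, -0.9]
width: 0.0531
gripper_force: 0.0
```

```bash
python3 - <<'E'
from h import *
s=telemetry.get_state();print(s["t"],s["eef_pos"],s["force"])
b=eyes.grab_frame("side");a=eyes.grab_frame("top")
f=lambda i,x,y:cv2.resize(i[y:y+140,x:x+140],None,fx=2.8,fy=2.8,interpolation=2)
cv2.imwrite("pics/g6.png",np.hstack([f(a,190,130),f(b,200,140)])[:,:,::-1])
E
```

```text
25.2333 [ 0.45208898 -0.19657228  0.21110324] [ 0.25000803 -0.52930617 -0.92708901]
```

View pics/g6.png

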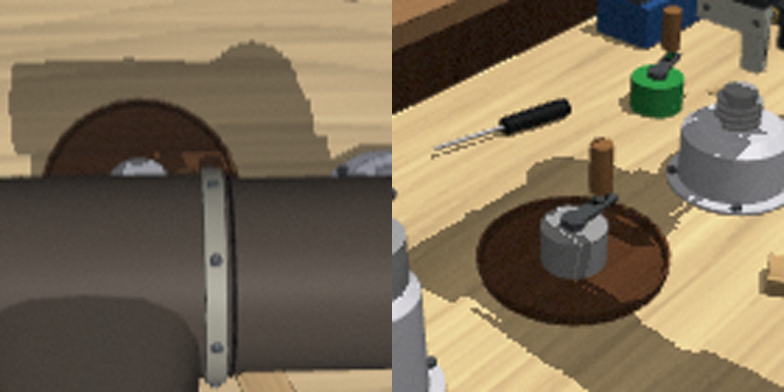

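The side view shows the cap upright and flat near the middle of the tray, at (575,240), with its handle at (600,165). The gripper is clear of everything, so I'm handing in.

```bash
python3 -c "
from station import ticket; print(ticket.job_done())"
```

```text
the job is handed in; nothing more can be done
None
```

The low pot's cap was unscrewed about 2.5 turns, lifted off and set down upright and flat in the round tray, then released; the tall pot was not touched, and the job was handed in at about 25 s (no verdict was returned).

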